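# Trip the roller end switch of the phone slider

## Robot

A 6-joint arm with a two-finger parallel gripper is mounted at the origin on a cart in front of the work surface, level with it; the furniture and walls round the work are solid. World frame = base frame: x ahead of the robot, y to its left, z up, the work surface at z = 0. Lengths are in m, angles in degrees, forces in N, time in s.
With the tool pointing down it reaches from about 0.375 to 0.9 m from the base axis. Payload 3.1 kg.
Tool frame: the origin (TCP) lies on the centre line of the jaws, within the pads' length; the fingertips stand 25 mm ahead of it and the grasp point (between the pads) lies 6 mm ahead of it; y points along the fingers, x is the direction in which the jaws open and shut, and the axes are right-handed (so a half turn about y gives the same grasp; the last joint's range is limited). The gripper opens to 87 mm and grips with 3 to 60 N. Pads are 19 mm wide; open, the fingers measure 117 mm over their backs; the gripper's body (75 mm by 190 mm) begins 51 mm behind the grasp point.
Start: joints at [53.142, 30.224, 82.088, -0, 67.689, -10.227], TCP at [0.28, 0.559, 0.225] pointing down, gripper open.
Joint ranges: [-176.69, 176.69], [-43.24, 126.21], [12.49, 139.97], [-82, 262], [0, 151.66], [-163.58, 163.58]. Speed limits (degrees/s): [159.86, 159.86, 180, 180, 180, 180].

## Interface

Orientations are given as a 3x3 rotation matrix whose columns are the frame's x, y, z axes.
In Python, from rig import * gives the robot as it stands.
- The arm moves only by the tool play_rows, never from a script. Its argument "commands" is a list of rows, each a list of 2 entries, a list of its own where there are three numbers: the shift along the world's x, y, z in m, then the turn, a rotation vector about the world's x, y, z in rad. A call has 1 to 10 rows; each row is the pose to reach, as a shift and turn from the pose commanded when the call began; what a row does not reach only later rows make up. A row lasts 1/8 s, in which the tool goes at most 62.5 mm and 10.7 degrees, less where a joint would pass 70% of its speed; a pose out of reach is approached as far as the arm can. A call with a gripper value outside its range is refused whole. "gripper" is the finger opening in m, from 0 to 0.087, set as the call begins (left out, the last holds). The fingers move at their own pace and stop on an object; the grip force is fixed at half the most. Time passes only in rows, so rows that repeat a pose let the fingers close. It gives the time, the measured TCP pose, the force and the opening at its end, in the units of the state.
- read_state(): the state, without advancing time (a new reading comes with each control period).
- capture(name): name is "scene" or "top" or "wrist"; returns a dict with "frame" (384x512x3 uint8, red, green, blue), "depth" (384x512 float32, m along the optical axis (not along the pixel's ray), 0 where there is no reading), "mtx" (3x3 intrinsics, pixels), "cam_to_world" (4x4, takes a point from camera to world coordinates); the wrist camera has in their place "hand_eye" (4x4, takes a point from camera to tool coordinates, whose origin is the TCP and whose axes are the tool frame's). Camera axes: x right, y down, z forward; pixel columns grow to the right and rows downward; lengths in m; the calibration is good to about 2 mm. A picture is of the moment at which its call begins: read the wrist's pose just before it.
- hand_in(): hands the job in, once; it reports no verdict.
The state is a dict: "time_s": time; "joint_positions": joint angles; "qvel": joint speeds; "tau": joint torques, N m; "position": TCP position; "tcp_rot": TCP orientation; "force": force on the tool from outside, world axes, zero at the start; "moment": the same for the moment, N m; "opening": opening from 0.0 (shut) to 1.0 (fully open).
Only numpy, scipy, OpenCV 4.12 (cv2) and the standard library are available. Lean on these libraries where they do the work, as an engineer would, in place of code of your own. Each camera call takes 0.05 s, during which the arm holds its last target. There are 200 camera calls.

## Task

Before the motorised phone slider films the next painting, test its roller end switch by hand: push the arm with the little roller well over sideways, to either side, until the switch trips, keep it there for about a second, then let it spring back upright. Leave the other end switch, the one with the bare wire whisker, unbent.

Things in the scene. Friction and masses are not known exactly. Their poses are not given: they have to be found in the camera images.
- roller (a point): Centre of the white plastic roller (26 mm across, 10 mm thick) on top of a flat steel arm, 140 mm above the desk at rest. The arm turns on a shaft 70 mm below it, in front (robot side) of a fixed metal block 36 mm wide, 84 mm high; the roller is 16 mm before its front face. At rest z is up, x runs along the shaft into the block, y is the level way the arm swings (to +y or -y). The frame turns with the arm.
- roller_lever (a joint): Angle of the roller arm in rad: 0 upright, positive with the roller swung to +y, stops at +-1.1. The switch trips beyond 0.4 to either side (roller 27 mm sideways). A spring returns it to 0; about 2 N at the roller trips it, 5.5 N reaches the stop.
- whisker_tip (a point): Top end of the bare upright steel wire, 3.6 mm thick, 85 mm long, 155 mm above the desk, of the other switch: the same metal block, 0.24 m away at the other end of the slider rail (which switch is at which end varies). Axes as for the roller. Between the switches are only the rail and its carriage with a phone, under 50 mm high.
- whisker (a joint): Angle of the whisker in rad: 0 upright at rest, same kind of spring hinge; to be left alone.
Mind the look-alikes: they are no part of the job. What is shaped like the part that bears roller but orange is not meant.

How it is judged:
By the outcome, as a careful person would: the job done as asked, in the order asked, and still so for the second after the job is handed in, with the robot touching nothing.
It also fails if it takes over 29 s, if anything falls off the work surface, if the arm or the gripper's body presses on something with over 40 N, if the wrist force passes 120 N, or if a joint passes its speed limit or range.

## Working session

There is one attempt and no reset: what is moved stays moved. The work goes in short steps, Python scripts to look and compute and a tool call to move; the robot and the scene stay as the last step left them, time stands still between calls to the robot, and variables do not carry over. Pictures are saved under pics/ and viewed, about 8 in all and at most 12, crops included, and the job is handed in when it is done.

Besides the shell and the picture viewer there is one more tool, called after "Emit:" as name([rows], argument=value, ...), one row to a line, values as JSON. play_rows: Moves the arm, as the interface text tells. Its arguments: {"type":"object","properties":{"commands":{"type":"array"},"gripper":{"type":"number"}},"required":["commands"]}

```bash
mkdir -p pics; python3 - <<'E'
from rig import *
import numpy as np,cv2
a=[capture(n) for n in("scene","top")]
for n,c in zip(("scene","top"),a):
    np.savez(n+".npz",**c); print(n,c["mtx"].round(1).tolist(),c["cam_to_world"].round(3).tolist())
    cv2.imwrite(f"pics/{n}0.png",cv2.resize(c["frame"][:,:,::-1],(800,600)))
s=read_state();print(s["time_s"],s["position"],s["tcp_rot"])
E
```

```text
scene [[364.0, 0.0, 255.7], [0.0, 364.0, 198.7], [0.0, 0.0, 1.0]] [[0.486, -0.618, 0.617, -0.142], [-0.874, -0.336, 0.351, -0.421], [-0.01, -0.71, -0.704, 0.915], [0.0, 0.0, 0.0, 1.0]]
top [[382.6, 0.0, 258.0], [0.0, 382.6, 192.6], [0.0, 0.0, 1.0]] [[0.026, -0.99, 0.135, 0.405], [-0.999, -0.029, -0.023, -0.001], [0.026, -0.134, -0.991, 1.327], [0.0, 0.0, 0.0, 1.0]]
0.1 [0.2797208  0.55818346 0.22458341] [[ 4.48210793e-01 -1.15249786e-03 -8.93927154e-01]
 [ 8.93925879e-01 -1.54687231e-03  4.48212148e-01]
 [-1.89935470e-03 -9.99998139e-01  3.36922795e-04]]
```

View pics/scene0.png

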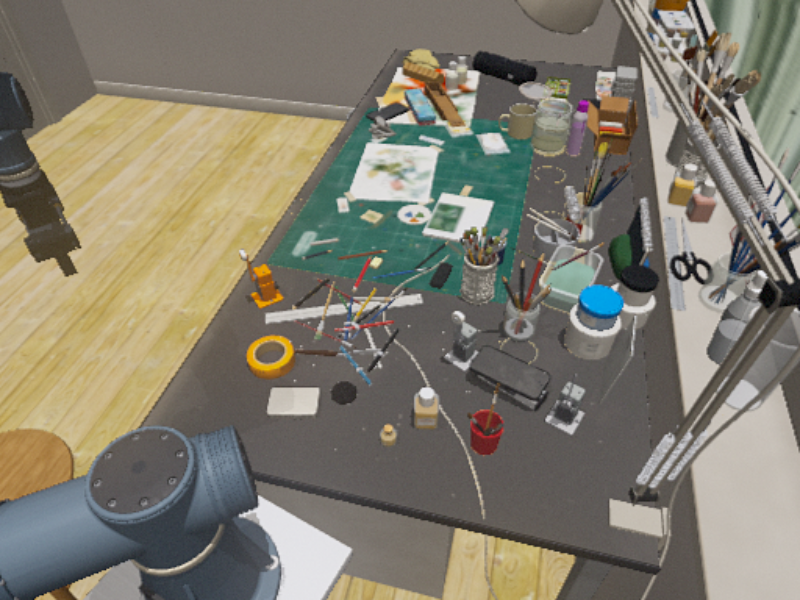

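View pics/top0.png

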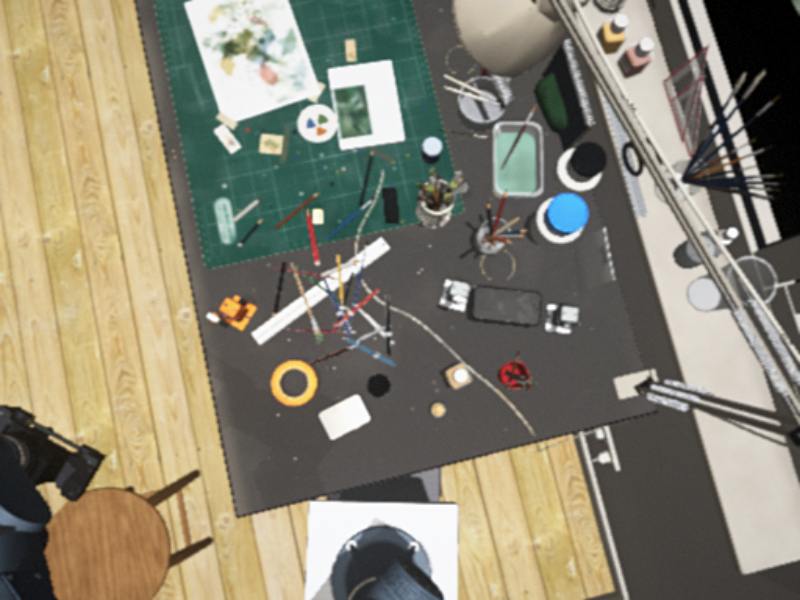

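The slider's switches are at scene (460,335) and (567,405). The orange look-alike is at (262,285). The left one, with the white disc at (460,317), looks like the roller switch, so I'll confirm it in a crop.

```bash
cat > h.py <<'E'
import numpy as np
def pt(c,u,v,T=None):
    T=c["cam_to_world"] if T is None else T
    d=c["depth"][v,u];K=c["mtx"]
    return T[:3,:3]@(np.array([(u-K[0,2])/K[0,0],(v-K[1,2])/K[1,1],1])*d)+T[:3,3]
def cloud(c,T=None):
    T=c["cam_to_world"] if T is None else T
    v,u=np.mgrid[:384,:512];K=c["mtx"];d=c["depth"]
    p=np.stack([(u-K[0,2])/K[0,0],(v-K[1,2])/K[1,1],np.ones_like(d)],-1)*d[...,None]
    return p@T[:3,:3].T+T[:3,3]
E
python3 - <<'E'
import numpy as np,cv2
from h import *
s=dict(np.load("scene.npz"));t=dict(np.load("top.npz"))
a=cv2.resize(s["frame"][185:285,265:398,::-1],(798,300*2),interpolation=cv2.INTER_CUBIC)[:, :]
b=cv2.resize(t["frame"][165:225,270:390,::-1],(800,400),interpolation=cv2.INTER_CUBIC)
cv2.imwrite("pics/c1.png",a);cv2.imwrite("pics/c2.png",b)
for c,(u0,u1,v0,v1) in((s,(280,385,195,280)),(t,(275,380,170,220))):
    P=cloud(c)[v0:v1,u0:u1];m=(P[...,2]>.06)&(P[...,2]<.2)
    n,l,st,ce=cv2.connectedComponentsWithStats(m.astype(np.uint8))
    for i in range(1,n):
        if st[i,4]>3:
            q=P[l==i];print(ce[i]+[u0,v0],st[i,4],q.min(0).round(3),q.max(0).round(3),np.median(q,0).round(3))
            h=q[q[:,2]>.115]
            if len(h):print("  high",len(h),h.mean(0).round(3),h.min(0).round(3),h.max(0).round(3))
E
```

```text
[334.1588785  199.84579439] 214 [ 0.695 -0.257  0.06 ] [ 0.742 -0.19   0.114] [ 0.707 -0.231  0.076]
[374.93548387 205.45391705] 434 [ 0.711 -0.391  0.061] [ 0.782 -0.313  0.138] [ 0.727 -0.355  0.087]
  high 102 [ 0.729 -0.357  0.128] [ 0.721 -0.378  0.115] [ 0.747 -0.329  0.138]
[295.8957346  210.58767773] 211 [ 0.565 -0.166  0.06 ] [ 0.62  -0.128  0.154] [ 0.587 -0.146  0.085]
  high 57 [ 0.572 -0.14   0.142] [ 0.565 -0.152  0.115] [ 0.582 -0.128  0.154]
[365.29186603 252.20574163] 209 [ 0.527 -0.399  0.06 ] [ 0.575 -0.362  0.156] [ 0.545 -0.38   0.083]
  high 18 [ 0.53  -0.378  0.138] [ 0.527 -0.379  0.116] [ 0.535 -0.376  0.156]
[311.64150943 267.73584906] 212 [ 0.396 -0.3    0.06 ] [ 0.479 -0.238  0.128] [ 0.422 -0.266  0.07 ]
  high 15 [ 0.457 -0.271  0.12 ] [ 0.403 -0.3    0.115] [ 0.479 -0.262  0.128]
[378.3125  175.90625] 32 [ 0.622 -0.437  0.061] [ 0.665 -0.429  0.081] [ 0.646 -0.433  0.07 ]
[292.57553957 186.20143885] 139 [ 0.567 -0.162  0.063] [ 0.623 -0.125  0.157] [ 0.6   -0.141  0.084]
  high 35 [ 0.574 -0.136  0.147] [ 0.567 -0.151  0.127] [ 0.582 -0.125  0.157]
[362.80952381 202.11564626] 147 [ 0.529 -0.399  0.061] [ 0.575 -0.36   0.153] [ 0.554 -0.375  0.082]
  high 5 [ 0.531 -0.376  0.139] [ 0.53  -0.377  0.123] [ 0.532 -0.375  0.153]
```

View pics/c1.png

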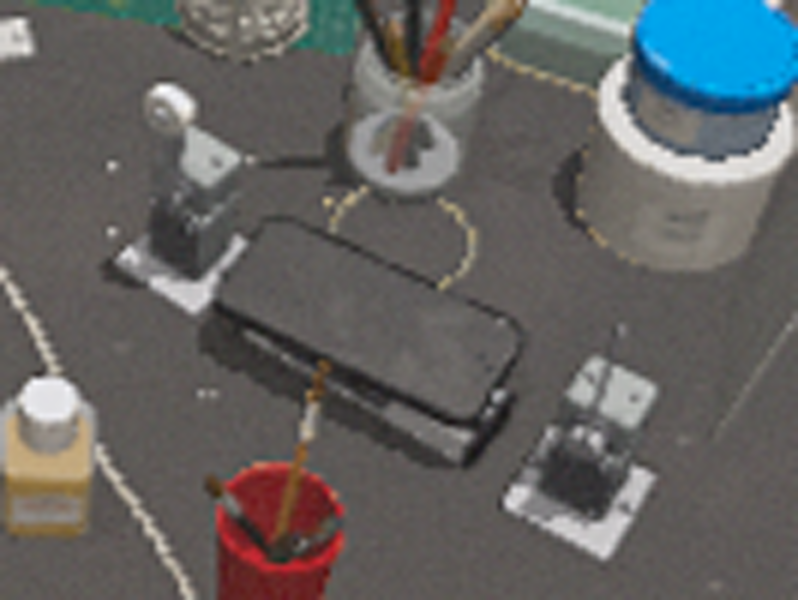

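View pics/c2.png

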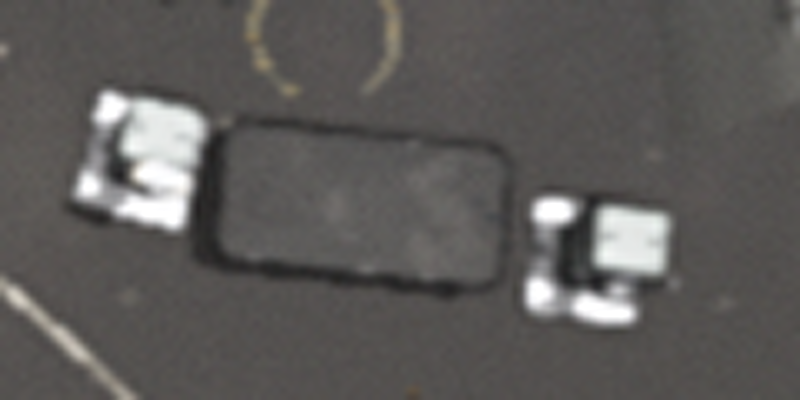

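```bash
python3 - <<'E'
import numpy as np,cv2
from h import *
for n in("scene","top"):
    c=dict(np.load(n+".npz"));P=cloud(c).reshape(-1,3);P=P[c["depth"].ravel()>0]
    m=(P[:,0]>.3)&(P[:,0]<.8)&(P[:,1]>-.45)&(P[:,1]<.65)&(P[:,2]>.15)&(P[:,2]<.7)
    k,ct=np.unique((P[m]/.05).round().astype(int),axis=0,return_counts=True)
    for a,b in zip(k,ct):print(n,a*.05.__float__() if 0 else (a*.05).round(2),b)
E
```

```text
scene [0.3 0.5 0.4] 1
scene [0.3 0.5 0.5] 63
scene [0.3  0.5  0.55] 120
scene [0.3 0.5 0.6] 9
scene [0.3  0.55 0.3 ] 26
scene [0.3  0.55 0.35] 7
scene [0.3  0.55 0.4 ] 40
scene [0.3  0.55 0.45] 46
scene [0.3  0.55 0.5 ] 6
scene [0.3  0.55 0.55] 1
scene [0.3 0.6 0.3] 6
scene [0.3  0.6  0.35] 3
scene [0.35 0.5  0.5 ] 10
scene [0.35 0.5  0.55] 11
scene [0.35 0.55 0.5 ] 9
scene [0.35 0.55 0.55] 32
scene [0.35 0.6  0.3 ] 50
scene [0.35 0.6  0.35] 8
scene [ 0.45 -0.45  0.6 ] 161
scene [ 0.45 -0.45  0.65] 6
scene [ 0.5  -0.45  0.6 ] 99
scene [ 0.5  -0.45  0.65] 220
scene [ 0.5 -0.4  0.6] 62
scene [ 0.5  -0.4   0.65] 141
scene [0.5  0.35 0.15] 8
scene [ 0.55 -0.4   0.15] 5
scene [ 0.55 -0.4   0.6 ] 74
scene [ 0.55 -0.4   0.65] 298
scene [ 0.55 -0.35  0.65] 51
scene [ 0.55 -0.15  0.15] 10
scene [0.55 0.35 0.15] 3
scene [ 0.6  -0.4   0.65] 3
scene [ 0.6  -0.35  0.65] 353
scene [ 0.6  -0.35  0.7 ] 17
scene [ 0.6  -0.15  0.15] 4
scene [ 0.65 -0.45  0.15] 8
scene [ 0.65 -0.35  0.65] 31
scene [ 0.65 -0.35  0.7 ] 20
scene [ 0.65 -0.3   0.65] 170
scene [ 0.65 -0.3   0.7 ] 89
scene [ 0.7  -0.45  0.15
[... 1614 characters left out ...]
38
top [ 0.7 -0.3  0.7] 93
top [ 0.7  -0.25  0.15] 12
top [ 0.7  -0.25  0.65] 7
top [ 0.7  -0.25  0.7 ] 196
top [ 0.7  -0.2   0.15] 8
top [ 0.7 -0.2  0.2] 1
top [ 0.75 -0.45  0.15] 1
top [ 0.75 -0.25  0.7 ] 110
top [ 0.75 -0.2   0.15] 7
top [ 0.75 -0.2   0.7 ] 25
top [ 0.75 -0.1   0.15] 9
top [ 0.75 -0.1   0.2 ] 1
top [ 0.75 -0.05  0.15] 4
top [ 0.75 -0.05  0.2 ] 1
top [ 0.8  -0.25  0.15] 8
top [ 0.8  -0.2   0.15] 11
top [ 0.8 -0.2  0.2] 1
top [ 0.8 -0.2  0.7] 2
top [ 0.8  -0.15  0.15] 11
top [ 0.8  -0.15  0.2 ] 24
top [ 0.8  -0.15  0.6 ] 17
top [ 0.8  -0.15  0.65] 38
top [ 0.8  -0.1   0.15] 37
top [ 0.8 -0.1  0.2] 6
top [ 0.8 -0.1  0.6] 5
top [ 0.8  -0.05  0.15] 9
top [ 0.8  -0.05  0.2 ] 22
```

Emit:
play_rows([
  [[0.01,-0.03,0.02],[0,0,0]],
  [[0.03,-0.08,0.04],[0,0,0.03]],
  [[0.05,-0.13,0.04],[0,0,0.06]],
  [[0.07,-0.18,0.04],[0,0,0.09]],
  [[0.09,-0.235,0.04],[0,0,0.12]],
  [[0.11,-0.29,0.04],[0,0,0.15]],
  [[0.13,-0.345,0.04],[0,0,0.18]],
  [[0.15,-0.4,0.04],[0,0,0.21]],
  [[0.175,-0.455,0.04],[0,0,0.25]],
  [[0.2,-0.51,0.04],[0,0,0.28]],
], gripper=0)

```text
time_s: 1.35
position: [0.4804, 0.0469, 0.2653]
tcp_rot: [[0.183, -0.0, -0.983], [0.983, 0.0, 0.183], [0.0, -1.0, 0.0]]
force: [0.8, 0.5, -1.3]
opening: 0.02
```

Emit:
play_rows([
  [[0.02,-0.055,0],[0,0,0]],
  [[0.04,-0.11,0],[0,0,0]],
  [[0.06,-0.165,0],[0,0,0]],
  [[0.08,-0.21,0],[0,0,0]],
  [[0.087,-0.225,-0.02],[0,0,0]],
  [[0.087,-0.225,-0.02],[0,0,0]],
])

```text
time_s: 2.1
position: [0.5653, -0.1758, 0.2425]
tcp_rot: [[0.185, -0.006, -0.983], [0.983, 0.004, 0.185], [0.002, -1.0, 0.006]]
force: [-0.8, -1.0, -0.1]
opening: 0.007
```

```bash
python3 - <<'E'
from rig import *
import numpy as np,cv2
from h import *
s=read_state();print(s["time_s"],s["position"],s["tcp_rot"].round(3),s["force"],s["opening"],s["joint_positions"])
c=capture("wrist");T=np.eye(4);T[:3,:3]=s["tcp_rot"];T[:3,3]=s["position"];T=T@c["hand_eye"]
w=c["frame"][:,:,::-1].copy()
d=capture("scene")
cr=cv2.resize(d["frame"][140:290,240:400,::-1],(512,480))
im=np.zeros((480,800,3),np.uint8);im[:, :450]=cr[:,:450];im[:262,450:]=cv2.resize(w,(350,262));cv2.imwrite("pics/w1.png",im)
P=cloud(c,T);hsv=cv2.cvtColor(w,cv2.COLOR_BGR2HSV)
m=(abs(P[...,2]-.14)<.022)&(np.hypot(P[...,0]-.574,P[...,1]+.138)<.05)&(c["depth"]>0)
q=P[m];print(len(q),q.min(0) if len(q) else 0,q.max(0) if len(q) else 0,q.mean(0) if len(q) else 0)
E
```

```text
2.1 [ 0.56529319 -0.17575588  0.24253523] [[ 0.185 -0.006 -0.983]
 [ 0.983  0.004  0.185]
 [ 0.002 -1.     0.006]] [-0.80445815 -0.97044363 -0.06171381] 0.007486484792415234 [-2.80912104e+01  2.67296938e+01  8.55839150e+01  2.68686977e-02
  6.80764241e+01 -1.07430542e+02]
378 [ 0.56786258 -0.15101771  0.1284712 ] [ 0.58365807 -0.1249903   0.15375448] [ 0.573375   -0.13834931  0.14725109]
```

View pics/w1.png

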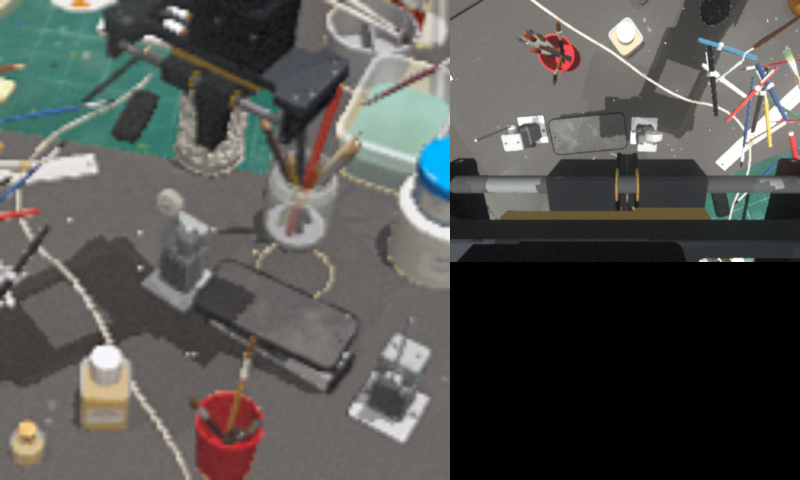

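Roller confirmed at (0.574, -0.138, 0.14), with scene, top and wrist views agreeing. The whisker is at the other end. I'll go down beside the roller, on the phone side.

Emit:
play_rows([
  [[0,0,-0.03],[0,0,0]],
  [[0,0,-0.06],[0,0,0]],
  [[0,0,-0.085],[0,0,0]],
  [[0,0,-0.102],[0,0,0]],
  [[0,0,-0.102],[0,0,0]],
  [[0,0,-0.102],[0,0,0]],
])

```text
time_s: 2.95
position: [0.5678, -0.1762, 0.1445]
tcp_rot: [[0.183, 0.002, -0.983], [0.983, -0.001, 0.183], [-0.001, -1.0, -0.002]]
force: [0.7, 0.6, -0.1]
opening: 0.005
```

Emit:
play_rows([
  [[0.001,0.006,0],[0,0,0]],
  [[0.002,0.012,0],[0,0,0]],
  [[0.0035,0.019,0],[0,0,0]],
  [[0.0045,0.025,0],[0,0,0]],
  [[0.0055,0.03,0],[0,0,0]],
  [[0.0055,0.03,0],[0,0,0]],
  [[0.0055,0.03,0],[0,0,0]],
])

```text
time_s: 3.82
position: [0.5728, -0.1465, 0.1435]
tcp_rot: [[0.184, 0.0, -0.983], [0.983, -0.0, 0.184], [-0.0, -1.0, -0.0]]
force: [1.2, -0.1, 2.0]
opening: 0.001
```

```bash
cat > look.py <<'E'
import sys
from rig import *
import numpy as np,cv2
from h import *
s=read_state();print(s["time_s"],s["position"],s["force"].round(1))
c=capture("wrist");T=np.eye(4);T[:3,:3]=s["tcp_rot"];T[:3,3]=s["position"];T=T@c["hand_eye"]
d=capture("scene")
im=np.zeros((480,800,3),np.uint8);im[:, :450]=cv2.resize(d["frame"][180:290,270:373,::-1],(450,480),interpolation=cv2.INTER_CUBIC)
im[:262,450:]=cv2.resize(c["frame"][:,:,::-1],(350,262));cv2.imwrite(sys.argv[1],im)
E
python3 look.py pics/w2.png
```

```text
3.825 [ 0.57275508 -0.1465332   0.14352456] [ 1.2 -0.1  2. ]
```

View pics/w2.png

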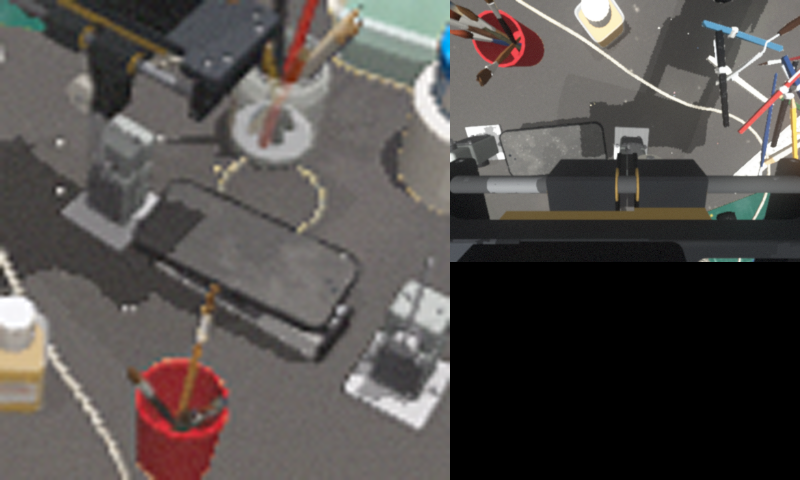

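Roller in contact and starting to swing, shown at (78,90) in the left crop. I'll push it well over.

Emit:
play_rows([
  [[0.0015,0.009,0],[0,0,0]],
  [[0.003,0.017,0],[0,0,0]],
  [[0.0045,0.025,0],[0,0,0]],
  [[0.0045,0.025,0],[0,0,0]],
  [[0.0045,0.025,0],[0,0,0]],
  [[0.0045,0.025,0],[0,0,0]],
])

```text
time_s: 4.68
position: [0.5769, -0.1213, 0.1437]
tcp_rot: [[0.184, -0.0, -0.983], [0.983, 0.0, 0.184], [0.0, -1.0, 0.0]]
force: [-1.5, -0.1, 3.7]
opening: 0.001
```

```bash
cat > m.py <<'E'
from rig import *
import numpy as np,cv2
from h import *
c=capture("scene");cv2.imwrite("pics/tmp.png",c["frame"][:,:,::-1])
P=cloud(c);f=c["frame"].astype(int)
y=np.array([.18,.983]);r=P[...,:2]-[.574,-.138];lat=r@y;fa=r@np.array([.983,-.18])
m=(abs(lat)<.09)&(abs(fa+.004)<.012)&(P[...,2]>.09)&(P[...,2]<.157)&(f.min(-1)>130)&(f.max(-1)-f.min(-1)<40)
n,l,st,ce=cv2.connectedComponentsWithStats(m.astype(np.uint8))
for i in range(1,n):
    if st[i,4]>3:print(ce[i].round(),st[i,4],"lat",lat[l==i].min().round(3),lat[l==i].max().round(3),"z",P[l==i][:,2].min().round(3),P[l==i][:,2].max().round(3))
k=(np.hypot(P[...,0]-.531,P[...,1]+.376)<.03)&(P[...,2]>.12)&(P[...,2]<.165)
print("whisker",P[k].mean(0).round(3),k.sum());s=read_state();print(s["time_s"],s["position"],s["force"].round(1))
E
python3 m.py; python3 -c "
import cv2;a=cv2.imread('pics/tmp.png')[170:270,260:393];cv2.imwrite('pics/w3.png',cv2.resize(a,(798,600),interpolation=2))"
```

```text
[282. 197.] 6 lat 0.033 0.039 z 0.141 0.145
whisker [ 0.531 -0.378  0.141] 15
4.725 [ 0.57692577 -0.12129656  0.14366726] [-1.2 -0.6  3.1]
```

View pics/w3.png

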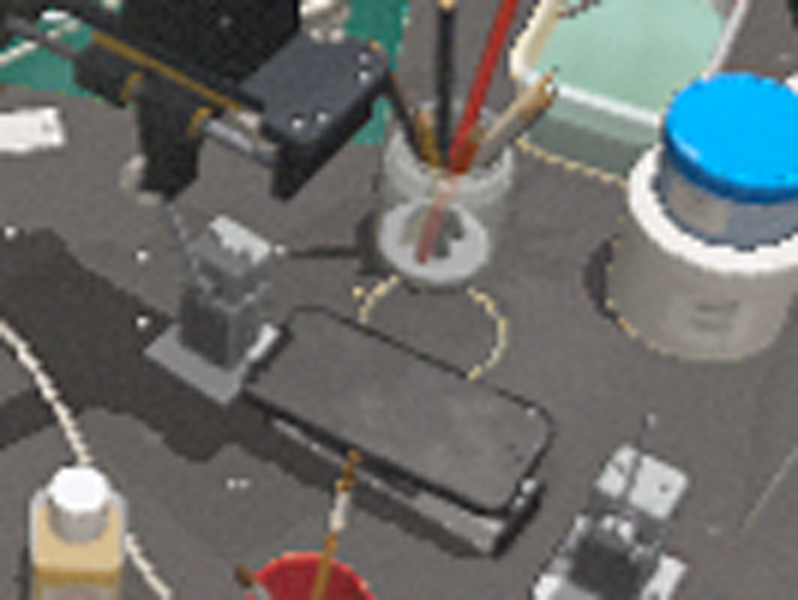

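The lever leans left with the roller at (133,175). It is about 36 mm over, roughly 0.54 rad, so it's past the trip point, and the whisker hasn't moved. I'll add a little more push, finish the dwell, then back off.

Emit:
play_rows([
  [[0.001,0.006,0],[0,0,0]],
  [[0.001,0.006,0],[0,0,0]],
  [[0.001,0.006,0],[0,0,0]],
  [[0.001,0.006,0],[0,0,0]],
  [[0.001,0.006,0],[0,0,0]],
  [[0.001,0.006,0],[0,0,0]],
  [[-0.001,-0.006,0],[0,0,0]],
  [[-0.004,-0.022,0],[0,0,0]],
  [[-0.007,-0.038,0],[0,0,0]],
  [[-0.01,-0.056,0],[0,0,0]],
])

```text
time_s: 5.98
position: [0.5664, -0.1782, 0.1429]
tcp_rot: [[0.184, -0.001, -0.983], [0.983, 0.001, 0.184], [0.001, -1.0, 0.001]]
force: [0.3, 0.4, 0.0]
opening: 0.007
```

Emit:
play_rows([
  [[0,0,0],[0,0,0]],
  [[0,0,0.03],[0,0,0]],
  [[0,0,0.08],[0,0,0]],
  [[0,0,0.13],[0,0,0]],
  [[0,0,0.15],[0,0,0]],
  [[0,0,0.15],[0,0,0]],
  [[0,0,0.15],[0,0,0]],
])

```text
time_s: 6.85
position: [0.5662, -0.1766, 0.292]
tcp_rot: [[0.184, -0.003, -0.983], [0.983, 0.002, 0.184], [0.001, -1.0, 0.003]]
force: [0.1, 0.1, -0.2]
opening: 0.007
```

```bash
python3 m.py; python3 -c "
import cv2;a=cv2.imread('pics/tmp.png')[170:270,260:393];cv2.imwrite('pics/w4.png',cv2.resize(a,(798,600),interpolation=2))"
```

```text
[293. 202.] 30 lat -0.014 0.007 z 0.141 0.156
whisker [ 0.531 -0.378  0.14 ] 16
6.9 [ 0.56612106 -0.17661527  0.29159129] [-0.4 -0.2 -0.1]
```

View pics/w4.png

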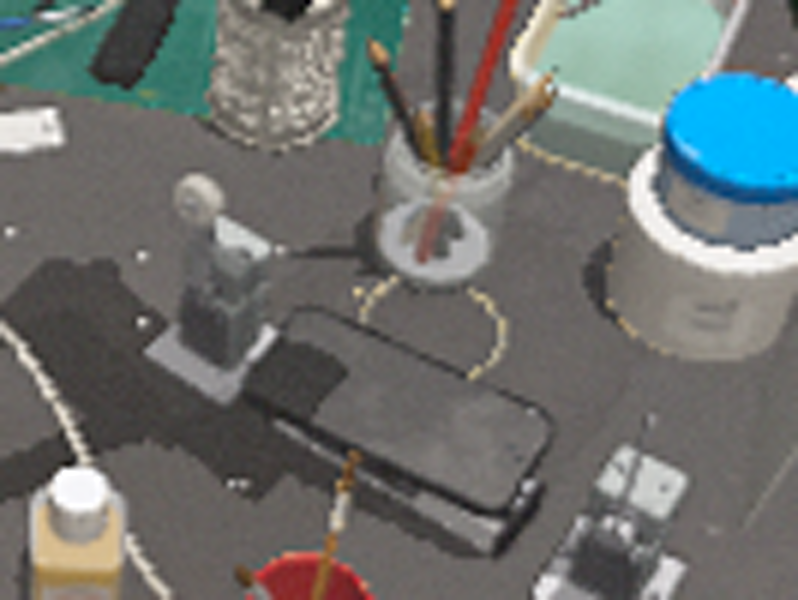

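The roller is upright again at (200,200), the whisker is unmoved, and the gripper is clear.

```bash
python3 -c "
from rig import *
print(hand_in())"
```

```text
the job is handed in; nothing more can be done
None
```

The roller end switch was pushed over, held, and has sprung back upright. I handed the job in at about 6.9 s of the 29 s allowed.

- **Push:** The shut fingers pushed the roller toward +y, away from the phone and the whisker. At the mid-hold look it was about 36 mm over (about 0.54 rad), past the 27 mm (0.4 rad) trip point. I then commanded about 6 mm more. I estimate it stayed past the trip point for about 1.3 s.
- **Return:** After I backed off and lifted clear, the last picture shows the roller upright. The measured roller pixels were within about 14 mm of its rest centre, at the rest height.
- **Whisker:** Its measured position did not change: (0.531, -0.378) before and after, to within 1 mm.
- **Forces:** Readings stayed under about 4 N, and the last one was near zero, with the gripper about 0.1 m above everything.

The lever angle was judged from a partly hidden roller, using only a few pixels in one camera view. The switch itself gives no signal I could read. It did agree roughly with where the fingers were, although the shut fingers proved thinner than I had assumed. No checks failed.

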